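# Register a board carrier in the inspection work holder

## Robot

A 6-joint arm with a two-finger parallel gripper is mounted at the origin on the work surface. World frame = base frame: x ahead of the robot, y to its left, z up, the work surface at z = 0. Lengths are in m, angles in rad, forces in N, time in s.
With the tool pointing down it reaches from about 0.35 to 0.975 m from the base axis. Payload 7.1 kg.
Tool frame: the origin (TCP) lies at the very end of the fingers, on their centre line; the grasp point (between the pads) lies 19 mm behind it; y points along the fingers, z is the direction in which the jaws open and shut, and the axes are right-handed (so a half turn about y gives the same grasp; the last joint's range is limited). The gripper opens to 88 mm and grips with 3 to 60 N. Pads are 20 mm wide; open, the fingers measure 115 mm over their backs; the gripper's body (75 mm by 178 mm) begins 61 mm behind the grasp point.
Start: joints at [-1.289, 0.423, 1.63, -0, 1.089, -0.019], TCP at [0.185, -0.597, 0.223] pointing down, gripper open.
Joint ranges: [-3, 3], [-0.9, 2.11], [0.09, 2.58], [-1.31, 4.45], [0.11, 2.69], [-2.54, 2.54]. Speed limits (rad/s): [2.39, 2.39, 3.01, 3.14, 3.14, 3.14].

## Interface

Orientations are given as a rotation vector (axis times angle).
In Python, from bench import r gives the robot as it stands.
- The arm moves only by the tool send_rows, never from a script. Its argument "rows" is one flat list of numbers, 4 for each row, row after row: the shift along the world's x, y, z in m, then the turn about the world's z in rad. A call has 1 to 8 rows; each row is the pose to reach, as a shift and turn from the pose measured when the call began; what a row does not reach only later rows make up. A row lasts 1/12 s, in which the tool goes at most 41.7 mm and 7.16 degrees, less where a joint would pass 70% of its speed; a pose out of reach is approached as far as the arm can. A call with a gripper value outside its range is refused whole. "gripper" is the opening, from 0 (shut) to 1 (fully open), set as the call begins (left out, the last holds). The fingers move at their own pace and stop on an object; "force" is the grip in N (left out, the last holds). Time passes only in rows, so rows that repeat a pose let the fingers close. It gives the time, the measured TCP pose, the force and the opening at its end, in the units of the state.
- r.state(): the state, without advancing time (a new reading comes with each control period).
- r.get_image(name): name is "scene" or "top" or "wrist"; returns a dict with "color" (400x640x3 uint8, blue, green, red), "vfov" (degrees; the focal length in pixels is half the picture's height over the tangent of half this angle, whatever the lens; pixels are square), "cx", "cy" (the principal point, pixels), "distortion" ([k1, k2, p1, p2, k3] as OpenCV has them; the pictures are not rectified), "world_to_cam" (4x4, takes a point from world to camera coordinates). Camera axes: x right, y down, z forward; pixel columns grow to the right and rows downward; lengths in m; the calibration is good to about 2 mm. A picture is of the moment at which its call begins. There is no depth.
- r.sign_off(): hands the job in, once; it reports no verdict.
The state is a dict: "time": time; "joint_positions": joint angles; "dq": joint speeds; "tau": joint torques, N m; "eef_pos": TCP position; "tcp_rot": TCP orientation; "wrist_force": force on the tool from outside, world axes, zero at the start; "ft_torque": the same for the moment, N m; "opening": finger opening in m.
Only numpy, scipy, OpenCV 4.12 (cv2) and the standard library are available. Lean on these libraries where they do the work, as an engineer would, in place of code of your own. Each camera call takes 0.05 s, during which the arm holds its last target.

## Task

Get the board carrier ready for inspection: push it along the work holder's plate until it sits right up against the end stop, and push the sliding jaw in behind it until it is trapped square, with no gap, between the jaw and the fixed rail. Do it all by pushing with the fingertips: do not grip the jaw, do not lift or tip the carrier, and leave the other things on the bench where they are.

Things in the scene. Friction and masses are not known exactly. Their poses are not given: they have to be found in the camera images.
- holder: Board work holder, fixed to the bench: plain grey anodised plate 270 x 290 mm, 12 mm thick, two dark T-slots along its x. Origin on the bench under the plate; x points from the sliding jaw (near the robot) to the fixed rail (far side), y to the end stop (robot's left), z up. Plate: x -150 to +120, y -165 to +125 mm, top at z = 12 mm. Place and yaw on the bench vary.
- rail_face (a point): Middle of the carrier's place on the inner face of the fixed rail, at plate level (holder x = +100, y = +35, z = +12 mm). The rail is a plain steel bar along the holder's y, from y = -130 to +110 mm, 16 mm thick, 20 mm high above the plate.
- stop_face (a point): Middle of the carrier's place on the inner face of the end stop, at plate level (holder x = +55, y = +100, z = +12 mm). The stop is a plain steel bar along the holder's x, from x = -10 to +100 mm, 14 mm thick, 20 mm high above the plate; it makes a square corner with the rail.
- home (a point): Where the carrier's origin lies when it is home in the corner of rail and end stop: holder x = +55, y = +35, z = +12 mm, carrier axes along the holder's.
- carrier: Loose board carrier, a dark flat composite slab 90 mm (its x) by 130 mm (its y), 12 mm thick, about 0.25 kg, with a green bare circuit board let into its top, nowhere more than 15 mm high. Origin at the centre of its underside. It lies flat on the holder's plate between jaw and rail, some way short of the end stop and up to about 13 degrees askew; its x and y run roughly along the holder's.
- carrier_push_edge (a point): Point on the carrier at the middle of the edge away from the end stop (carrier x = 0, y = -65 mm, half way up the 12 mm edge).
- jaw (a joint): Travel of the sliding jaw along the holder's +x, 0 (fully open) to 0.095 m; about 0.085 when it traps the carrier against the rail. It slides in the T-slots against about 3 N of friction and stays where it is left. The jaw is an aluminium bar along the holder's y, 150 mm long (holder y = -55 to +95 mm), top 23 mm above the plate.
- jaw_face: Steel facing strip on the side of the jaw that meets the carrier. Origin at the middle of the lower edge of the front face, on the plate (holder y = +20, z = +12 mm; holder x = -75 mm + jaw travel); axes as the holder's. Behind it the jaw reaches back to x = -20 mm, and its black thumb pad, 50 mm wide in the middle of the jaw, to x = -28 mm; the pad is as high as the jaw and is the place to push.
- mount_a: Round beige resin specimen mount, 32 mm diameter, 20 mm high, standing on the bench beside the holder; not to be moved. Origin at the centre of its underside.
- mount_b: The same kind of resin mount, standing on the holder's plate at its near left corner, behind the jaw; not to be moved. Origin at the centre of its underside.
- loupe: Black loupe with a clear foot, 42 mm diameter, 36 mm high, standing on the bench beside the holder; not to be moved. Origin at the centre of its underside.
- screwdriver: Screwdriver 180 mm long, lying on the bench to the right; not to be moved. Origin under its middle.
- caliper: Digital caliper 210 mm long, 12 mm high, lying on the bench to the left; not to be moved. Origin under its middle.
- mouse: Computer mouse 110 x 60 x 30 mm on a pad to the right; not to be moved. Origin under its middle.
- tray: White compartment tray 100 x 150 x 30 mm at the back left; not to be moved. Origin under its middle.
There are look-alikes about, which are no part of the job. What is meant by the carrier is not purple, white or yellow, and is the larger of those in its own colour.

How it is judged:
At the end, for the whole second after the job is handed in: The carrier lies flat and still on the plate, within 3 mm of touching the end stop and 2.5 mm of touching the fixed rail, square to the holder within 0.025 rad, and the jaw's face is within 2.5 mm of the carrier's near edge (x of carrier in the frame of holder between 0.0525 and 0.058 m and y of carrier in the frame of holder between 0.032 and 0.038 m and z of carrier in the frame of holder between 0.009 and 0.015 m and angle between the x axis of carrier and the x axis of holder, either way round below 0.025 rad and angle between carrier's own z axis and vertical below 0.03 rad and x of jaw_face in the frame of carrier above -0.0475 m and linear speed of carrier below 0.01 m/s).
It fails at once if the carrier is lifted or tipped (z of carrier in the frame of holder above 0.018 m or angle between carrier's own z axis and vertical above 0.12 rad).
It fails at once if the jaw is gripped (fingers press on its facing strip) (contact force between the fingers and jaw_face above 6 N).
It fails at once if a resin mount, the loupe, the screwdriver, the caliper, the mouse or the tray is moved by more than 10 mm (distance of any of mount_a, mount_b, loupe, screwdriver, caliper, mouse, tray from where it was at the start of the episode above 0.01 m).
It also fails if it takes over 64 s, if anything falls off the work surface, if the arm or the gripper's body presses on something with over 40 N, if the wrist force passes 120 N, or if a joint passes its speed limit or range.

## Working session

There is one attempt and no reset: what is moved stays moved. The work goes in short steps, Python scripts to look and compute and a tool call to move; the robot and the scene stay as the last step left them, time stands still between calls to the robot, and variables do not carry over. Pictures are saved under pics/ and viewed, and the job is handed in when it is done.

Besides the shell and the picture viewer there is one more tool, called after "Request:" as a command line: name --argument value ..., lists and objects as JSON in quotes. send_rows: Moves the arm, as the interface text tells. Its arguments: {"type":"object","properties":{"rows":{"type":"array"},"gripper":{"type":"number"},"force":{"type":"number"}},"required":["rows"]}

```bash
mkdir -p pics; ls; python3 - <<'E'
from bench import r
import cv2,numpy as np
s=r.state(); print({k:np.round(v,3).tolist() for k,v in s.items()})
for n in ("top","scene"):
    d=r.get_image(n); cv2.imwrite(f"pics/{n}0.png",d["color"])
    print(n,d["vfov"],d["cx"],d["cy"],d["distortion"],np.round(d["world_to_cam"],4).tolist())
E
```

```text
pics
{'time': 0.0, 'joint_positions': [-1.289, 0.424, 1.631, -0.0, 1.089, -0.019], 'dq': [-0.0, 0.001, 0.0, 0.0, -0.0, 0.001], 'tau': [-0.0, -54.463, -27.366, 0.064, 0.023, -0.0], 'eef_pos': [0.185, -0.596, 0.222], 'tcp_rot': [-0.312, 2.061, -2.058], 'wrist_force': [0.139, -0.352, -0.369], 'ft_torque': [0.027, 0.024, 0.041], 'opening': 0.088}
top 47.74629648379659 319.68778842515934 190.57304134041476 [0.02246657 0.         0.         0.         0.        ] [[-0.0157, -0.9997, -0.0163, -0.0341], [-0.9977, 0.0167, -0.0652, 0.4993], [0.0654, 0.0153, -0.9977, 1.6342], [0.0, 0.0, 0.0, 1.0]]
scene 45.282837761653695 319.0748009449897 203.04414794166357 [-0.12015049  0.          0.          0.          0.        ] [[-0.6826, 0.7308, 0.0028, 0.4021], [0.5845, 0.5484, -0.598, -0.2314], [-0.4385, -0.4066, -0.8015, 1.5704], [0.0, 0.0, 0.0, 1.0]]
```

View pics/top0.png

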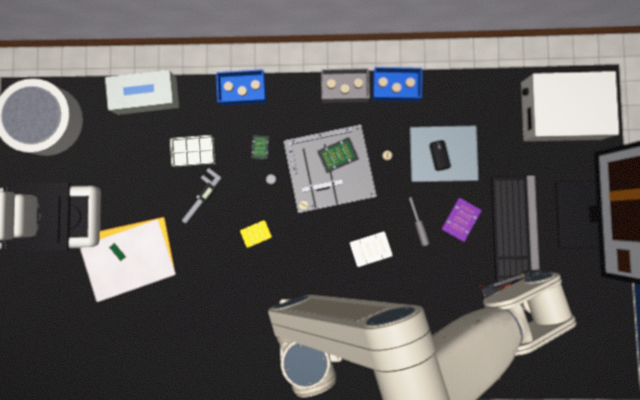

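View pics/scene0.png

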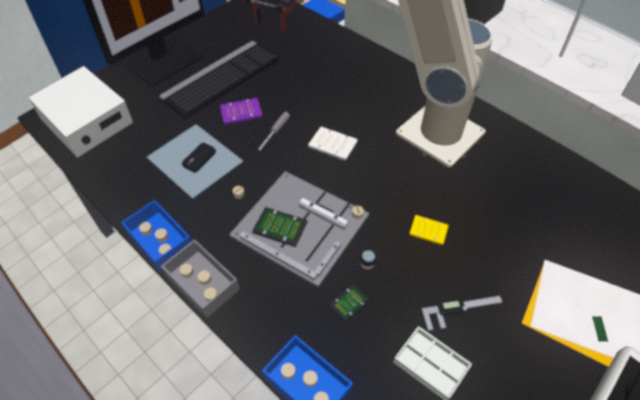

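```bash
python3 - <<'E'
import cv2
a=cv2.imread("pics/top0.png")[120:300,210:430]
cv2.imwrite("pics/top0c.png",cv2.resize(a,None,fx=3.3,fy=3.3,interpolation=cv2.INTER_CUBIC))
E
```

```text
(no output)
```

View pics/top0c.png

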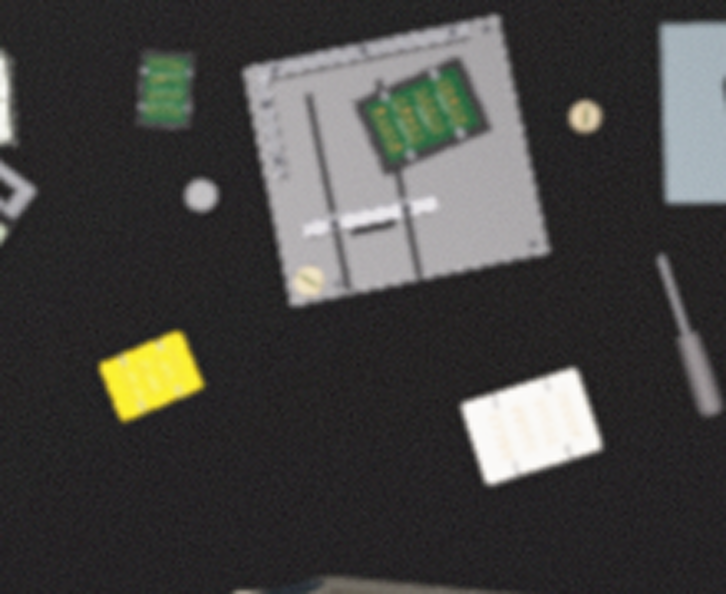

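```bash
cat > h.py <<'E'
import numpy as np,cv2
from bench import r
def K(d):
    h=d["color"].shape[0]; f=h/2/np.tan(np.radians(d["vfov"])/2)
    return np.array([[f,0,d["cx"]],[0,f,d["cy"]],[0,0,1.]])
def unproj(d,px,z):
    px=np.array(px,float).reshape(-1,1,2)
    n=cv2.undistortPoints(px,K(d),np.array(d["distortion"],float)).reshape(-1,2)
    W=np.array(d["world_to_cam"]);R=W[:3,:3];t=W[:3,3]
    c=-R.T@t; D=np.c_[n,np.ones(len(n))]@R
    return c+D*((z-c[2])/D[:,2])[:,None]
def proj(d,P):
    W=np.array(d["world_to_cam"])
    return cv2.projectPoints(np.array(P,float).reshape(-1,3),cv2.Rodrigues(W[:3,:3])[0],W[:3,3],K(d),np.array(d["distortion"],float))[0].reshape(-1,2)
def fit2(m,w): # planar rigid fit w = R m + t
    m=np.array(m)[:,:2];w=np.array(w)[:,:2];mc=m.mean(0);wc=w.mean(0)
    U,S,V=np.linalg.svd((m-mc).T@(w-wc));Rm=(U@np.diag([1,np.linalg.det(U@V)])@V).T
    return np.arctan2(Rm[1,0],Rm[0,0]),wc-Rm@mc,np.linalg.norm((m-mc)@Rm.T+wc-w,axis=1)
def grab(n,f):
    d=r.get_image(n);cv2.imwrite("pics/"+f,d["color"]);return d
E
python3 - <<'E'
from h import *
d=r.get_image("top")
o=np.array([210,120])
c=np.array([(245,68),(498,15),(550,250),(290,305)])/3.3+o
w=unproj(d,c,.012); print(w.round(4))
a,t,e=fit2([(.12,.125),(.12,-.165),(-.15,-.165),(-.15,.125)],w);print("holder",a,t,e)
R=np.array([[np.cos(a),-np.sin(a)],[np.sin(a),np.cos(a)]])
c=np.array([(357,102),(460,58),(490,128),(388,172)])/3.3+o
w=unproj(d,c,.024);b,u,e=fit2([(.045,.065),(.045,-.065),(-.045,-.065),(-.045,.065)],w)
print("carrier",b,u,e,"in holder",b-a,R.T@(u-t))
for n,p in dict(mount_a=(585,117),mount_b=(308,280),loupe=(201,195)).items():
    q=unproj(d,np.array([p])/3.3+o,.02)[0,:2]; print(n,q,R.T@(q-t))
j=unproj(d,np.array([(305,228),(437,203)])/3.3+o,.035)[:,:2]; print("jaw",(j-t)@R)
E
```

```text
[[ 0.6859  0.0858  0.012 ]
 [ 0.7404 -0.198   0.012 ]
 [ 0.4765 -0.2497  0.012 ]
 [ 0.4203  0.0388  0.012 ]]
holder 0.18795754828004438 [ 0.59175892 -0.05832441] [0.00116246 0.00011538 0.0017876  0.00245644]
carrier 0.38996765971395875 [ 0.62770301 -0.11265828] [0.0038118  0.00392819 0.00449279 0.00437023] in holder 0.20201011143391437 [ 0.0251586 -0.0600932]
mount_a [ 0.62270525 -0.29094621] [-0.01306474 -0.23430726]
mount_b [0.44736524 0.0180764 ] [-0.1275749  0.1020356]
loupe [0.54343373 0.13536958] [-0.01128182  0.19931233]
jaw [[-0.07178337  0.09320218]
 [-0.07431267 -0.0538166 ]]
```

```bash
python3 - <<'E'
from h import *
s=r.state();R=cv2.Rodrigues(np.array(s["tcp_rot"]))[0];print(R.round(3))
d=grab("wrist","w0.png");W=np.array(d["world_to_cam"]);print(-W[:3,:3].T@W[:3,3]-s["eef_pos"],W[:3,:3].round(3),d["vfov"])
E
```

```text
[[-0.955 -0.     0.296]
 [-0.296  0.001 -0.955]
 [-0.    -1.    -0.001]]
[0.06286673 0.01969229 0.16238615] [[ 0.296 -0.955 -0.001]
 [-0.926 -0.288  0.246]
 [-0.235 -0.072 -0.969]] 61.30584065434273
```

Request:
send_rows --rows '[0.035,0.025,0.01,0.0,0.06,0.05,0.03,0.0,0.085,0.075,0.05,0.0,0.11,0.1,0.07,0.0,0.135,0.13,0.09,0.0,0.16,0.16,0.1,0.0,0.185,0.19,0.1,0.0,0.21,0.22,0.1,0.0]' --gripper 0.55

```text
time: 0.87
eef_pos: [0.3963, -0.3752, 0.3233]
tcp_rot: [-0.311, 2.058, -2.06]
wrist_force: [1.1, -0.7, 0.3]
opening: 0.0484
```

Request:
send_rows --rows '[0.022,0.03,0.0,0.1,0.04,0.055,0.0,0.2,0.06,0.085,-0.01,0.3,0.08,0.115,-0.02,0.41,0.1,0.145,-0.03,0.52,0.12,0.175,-0.04,0.63,0.14,0.205,-0.05,0.74,0.16,0.235,-0.05,0.85]'

```text
time: 1.53
eef_pos: [0.5558, -0.1382, 0.2712]
tcp_rot: [-0.985, 1.51, -1.506]
wrist_force: [0.1, -0.1, -0.1]
opening: 0.0483
```

Request:
send_rows --rows '[0.01,0.02,-0.005,0.12,0.02,0.035,-0.01,0.24,0.03,0.05,-0.015,0.36,0.04,0.06,-0.02,0.48,0.04,0.06,-0.02,0.58,0.04,0.06,-0.02,0.61,0.04,0.06,-0.02,0.61]'

```text
time: 2.12
eef_pos: [0.5957, -0.0778, 0.2508]
tcp_rot: [-1.298, 1.065, -1.061]
wrist_force: [-0.9, -0.3, -0.0]
opening: 0.0481
```

```bash
python3 - <<'E'
from h import *
d=grab("wrist","w1.png");s=r.state();R=cv2.Rodrigues(np.array(s["tcp_rot"]))[0];print(s["time"],s["eef_pos"],R.round(3),np.arctan2(R[1,2],R[0,2]),s["joint_positions"])
E
```

```text
2.1667 [ 0.59570102 -0.07805828  0.25089746] [[ 0.193 -0.003  0.981]
 [-0.981  0.     0.193]
 [-0.001 -1.    -0.003]] 0.19461900603247834 [-1.49926607e-01  3.58592375e-01  1.65834421e+00 -3.76793201e-04
  1.12770252e+00 -3.44382493e-01]
```

View pics/w1.png

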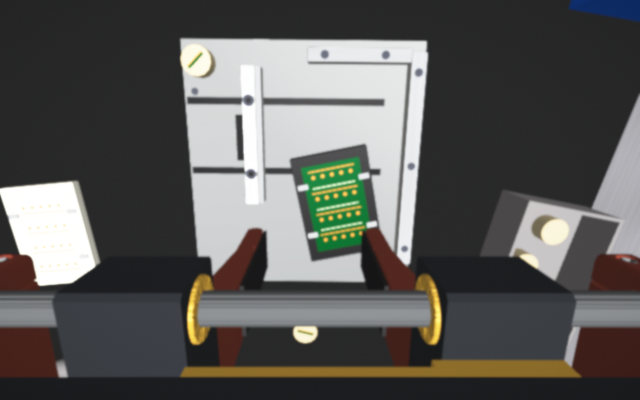

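```bash
python3 - <<'E'
import cv2
a=cv2.imread("pics/w1.png")[30:290,170:440]
cv2.imwrite("pics/w1c.png",cv2.resize(a,None,fx=2.3,fy=2.3,interpolation=cv2.INTER_CUBIC))
E
```

```text
(no output)
```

View pics/w1c.png

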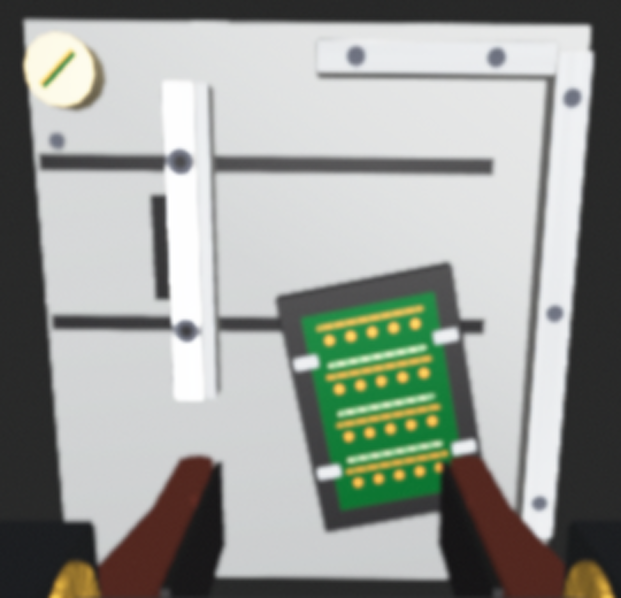

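```bash
cat >> h.py <<'E'
def solve(d,pts,pose0):
    # pts: list of (x,y,z local, u,v); fit planar pose
    from scipy.optimize import least_squares
    P=np.array(pts,float)
    def f(q):
        c,s=np.cos(q[0]),np.sin(q[0])
        X=np.c_[c*P[:,0]-s*P[:,1]+q[1],s*P[:,0]+c*P[:,1]+q[2],P[:,2]]
        return (proj(d,X)-P[:,3:]).ravel()
    o=least_squares(f,pose0,x_scale=[.01,.001,.001]);return o.x,o.fun.reshape(-1,2)
def inh(H,w):
    a,t=H[0],np.array(H[1:]);R=np.array([[np.cos(a),-np.sin(a)],[np.sin(a),np.cos(a)]])
    return (np.atleast_2d(w)[:,:2]-t)@R
def toworld(H,m):
    a,t=H[0],np.array(H[1:]);R=np.array([[np.cos(a),-np.sin(a)],[np.sin(a),np.cos(a)]])
    return np.atleast_2d(m)@R.T+t
E
python3 - <<'E'
from h import *
d=r.get_image("wrist")
g=lambda u,v:(u/2.3+170-.3,v/2.3+30-.3)
pts=[(-.15,.125,.012,*g(25,20)),(.12,.125,.012,*g(591,25)),(-.01,.1,.032,*g(318,73)),(-.01,.114,.032,*g(318,40)),(.1,.11,.032,*g(557,52)),(.116,.11,.032,*g(593,52)),(.116,-.13,.032,*g(552,543))]
H,e=solve(d,pts,[.188,.592,-.058]);print("H",H,e.round(1).tolist())
C,e=solve(d,[(-.045,.065,.024,*g(277,297)),(.045,.065,.024,*g(451,263)),(-.045,-.065,.024,*g(327,531))],[.39,.628,-.113])
print("C",C,e.round(1).tolist(),"inH",C[0]-H[0],inh(H,C[1:]))
print("tcp in H",inh(H,r.state()["eef_pos"][:2]))
j=unproj(d,[g(194,80),g(203,400),g(163,80),g(175,400)],.035);print("jaw top",inh(H,j))
for n,x,y in (("mb",60,68),): print(n,inh(H,unproj(d,[g(x,y)],.032)))
np.save("H.npy",H)
E
```

```text
H [ 0.18423702  0.59241291 -0.05719648] [[-0.5, 0.0], [0.3, 0.6], [-0.4, 0.2], [-0.3, 0.2], [0.7, 0.2], [0.4, 0.3], [-0.2, -1.8]]
C [ 0.39148904  0.62966458 -0.10960528] [[-0.6, 0.1], [0.8, -0.5], [-0.2, 0.5]] inH 0.2072520174825705 [[ 0.02702012 -0.05834623]]
tcp in H [[-0.00063946 -0.02127321]]
jaw top [[-0.06608435  0.09618367]
 [-0.06655592 -0.05485946]
 [-0.08023328  0.09603278]
 [-0.08068179 -0.05501844]]
mb [[-0.12784698  0.1010614 ]]
```

Request:
send_rows --rows '[0.012,-0.03,-0.01,-0.01,0.025,-0.06,-0.03,-0.01,0.038,-0.092,-0.055,-0.01,0.051,-0.123,-0.08,-0.01,0.051,-0.123,-0.115,-0.01,0.051,-0.123,-0.15,-0.01,0.051,-0.123,-0.17,-0.01,0.051,-0.123,-0.17,-0.01]'

```text
time: 2.88
eef_pos: [0.643, -0.2007, 0.0757]
tcp_rot: [-1.295, 1.084, -1.066]
wrist_force: [-0.8, 0.1, -0.3]
opening: 0.0482
```

```bash
python3 - <<'E'
from h import *
d=grab("wrist","w2.png");s=r.state();R=cv2.Rodrigues(np.array(s["tcp_rot"]))[0];H=np.load("H.npy");print(s["time"],s["eef_pos"],np.arctan2(R[1,2],R[0,2]),inh(H,s["eef_pos"][:2]),s["opening"])
E
```

```text
2.9333 [ 0.64477121 -0.20104979  0.0786131 ] 0.1823567153076755 [[ 0.02511878 -0.15101064]] 0.048240799141578104
```

View pics/w2.png

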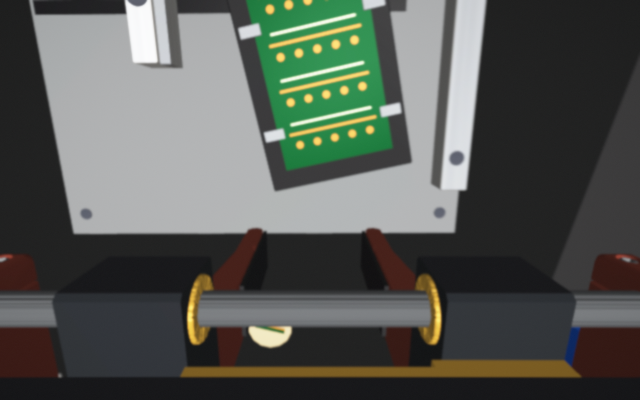

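```bash
python3 - <<'E'
from h import *
d=r.get_image("wrist");H=np.load("H.npy");s=r.state()
print(inh(H,unproj(d,[(72,234),(456,233)],.012)))
print(inh(H,unproj(d,[(466,190)],.032)),"rail end 116,-130")
print("carrier -y corners",inh(H,unproj(d,[(275,190),(411,163)],.024)))
print(proj(d,[s["eef_pos"],*[(*toworld(H,[.027,-.152])[0],z) for z in(.012,.08)]]))
E
```

```text
[[-0.15062092 -0.16705611]
 [ 0.12532452 -0.16611346]]
[[ 0.12001623 -0.13027184]] rail end 116,-130
carrier -y corners [[-0.00177231 -0.13199384]
 [ 0.08644837 -0.11421752]]
[[318.80963402 251.64605565]
 [318.48778469 213.99621825]
 [319.35246846 251.6056071 ]]
```

Request:
send_rows --rows '[0.002,-0.001,-0.025,0.0,0.002,-0.001,-0.045,0.0,0.002,-0.001,-0.057,0.0,0.002,-0.001,-0.0615,0.0,0.002,-0.001,-0.0615,0.0]'

```text
time: 3.4
eef_pos: [0.6487, -0.2024, 0.0198]
tcp_rot: [-1.292, 1.076, -1.071]
wrist_force: [-0.1, -0.1, 0.2]
opening: 0.0482
```

```bash
python3 - <<'E'
from h import *
d=grab("wrist","w3.png");s=r.state();R=cv2.Rodrigues(np.array(s["tcp_rot"]))[0];H=np.load("H.npy");print(s["time"],s["eef_pos"],np.arctan2(R[1,2],R[0,2]),inh(H,s["eef_pos"][:2]),s["wrist_force"])
E
```

```text
3.45 [ 0.64914073 -0.20253562  0.02051394] 0.18281354636023395 [[ 0.02914215 -0.15327181]] [-0.28621481  0.38387371 -0.50532152]
```

View pics/w3.png

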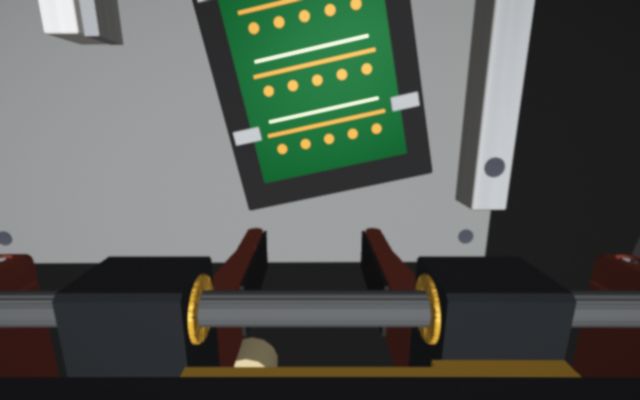

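Request:
send_rows --rows '[-0.001,0.004,-0.003,0.0,-0.0015,0.008,-0.003,0.0,-0.002,0.012,-0.003,0.0,-0.003,0.016,-0.003,0.0,-0.0035,0.02,-0.003,0.0,-0.0045,0.024,-0.003,0.0,-0.005,0.028,-0.003,0.0,-0.006,0.032,-0.003,0.0]'

```text
time: 4.12
eef_pos: [0.6432, -0.1702, 0.0177]
tcp_rot: [-1.292, 1.075, -1.072]
wrist_force: [-0.5, -2.6, 2.0]
opening: 0.0484
```

```bash
python3 - <<'E'
from h import *
d=grab("wrist","w4.png");s=r.state();R=cv2.Rodrigues(np.array(s["tcp_rot"]))[0];H=np.load("H.npy");print(s["time"],s["eef_pos"],np.arctan2(R[1,2],R[0,2]),inh(H,s["eef_pos"][:2]),s["wrist_force"])
E
```

```text
4.1667 [ 0.6428654  -0.16941228  0.01749132] 0.1831321266773195 [[ 0.0290411  -0.11955941]] [ 0.59703199 -1.0516572   1.91871474]
```

View pics/w4.png

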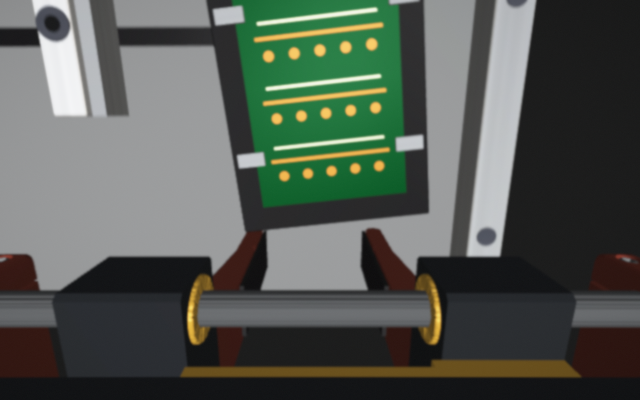

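Request:
send_rows --rows '[-0.001,0.005,0.0,0.0,-0.002,0.01,0.0,0.0,-0.003,0.015,0.0,0.0,-0.0035,0.02,0.0,0.0,-0.0045,0.025,0.0,0.0,-0.0055,0.03,0.0,0.0,-0.0065,0.035,0.0,0.0,-0.0075,0.04,0.0,0.0]'

```text
time: 4.83
eef_pos: [0.6352, -0.1288, 0.0174]
tcp_rot: [-1.292, 1.076, -1.071]
wrist_force: [0.7, -1.5, -0.1]
opening: 0.0481
```

```bash
python3 - <<'E'
from h import *
d=grab("wrist","w5.png");s=r.state();R=cv2.Rodrigues(np.array(s["tcp_rot"]))[0];H=np.load("H.npy");print(s["time"],s["eef_pos"],np.arctan2(R[1,2],R[0,2]),inh(H,s["eef_pos"][:2]),s["wrist_force"])
E
```

```text
4.8833 [ 0.63498847 -0.12793885  0.01737053] 0.18345294912843577 [[ 0.02889527 -0.07734484]] [ 0.05374179  0.14012388 -0.45516232]
```

View pics/w5.png

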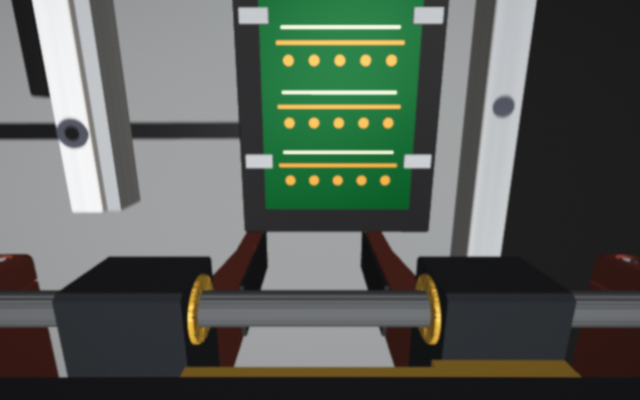

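Request:
send_rows --rows '[-0.001,0.005,0.0,0.0,-0.002,0.01,0.0,0.0,-0.003,0.015,0.0,0.0,-0.0035,0.02,0.0,0.0,-0.0045,0.024,0.0,0.0,-0.005,0.027,0.0,0.0,-0.0055,0.029,0.0,0.0,-0.0055,0.031,0.0,0.0]'

```text
time: 5.55
eef_pos: [0.6294, -0.0968, 0.0174]
tcp_rot: [-1.292, 1.076, -1.07]
wrist_force: [0.7, -2.2, 0.8]
opening: 0.0482
```

Request:
send_rows --rows '[0.0,0.001,0.0,0.0,-0.0005,0.002,0.0,0.0,-0.0005,0.003,0.0,0.0,-0.0005,0.003,0.0,0.0]'

```text
time: 5.88
eef_pos: [0.6288, -0.0936, 0.0174]
tcp_rot: [-1.292, 1.076, -1.07]
wrist_force: [0.4, -0.5, -0.0]
opening: 0.0481
```

```bash
python3 - <<'E'
from h import *
d=grab("wrist","w6.png");s=r.state();R=cv2.Rodrigues(np.array(s["tcp_rot"]))[0];H=np.load("H.npy");print(s["time"],s["eef_pos"],np.arctan2(R[1,2],R[0,2]),inh(H,s["eef_pos"][:2]),s["wrist_force"])
E
```

```text
5.9333 [ 0.62886281 -0.09364559  0.01739401] 0.1835031103419846 [[ 0.02915568 -0.04250976]] [ 0.1747521  -1.20576118  0.92224405]
```

View pics/w6.png

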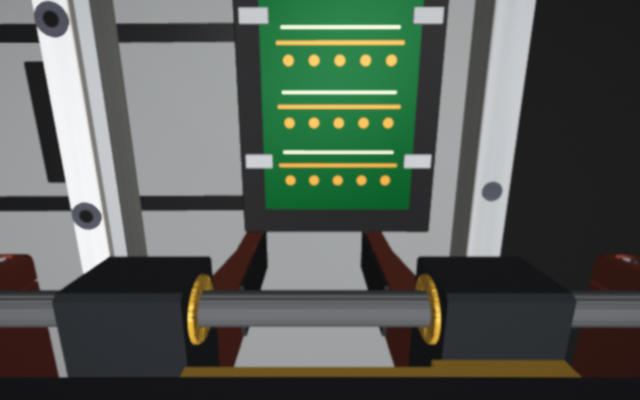

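Request:
send_rows --rows '[0.0,0.001,0.0,0.0,-0.0005,0.002,0.0,0.0,-0.0005,0.003,0.0,0.0,-0.0005,0.003,0.0,0.0]'

```text
time: 6.27
eef_pos: [0.629, -0.0916, 0.0175]
tcp_rot: [-1.293, 1.074, -1.071]
wrist_force: [1.4, -7.2, -1.4]
opening: 0.0485
```

Request:
send_rows --rows '[0.0,0.001,0.0,0.0,0.0,0.0015,0.0,0.0,0.0,0.0015,0.0,0.0]'

```text
time: 6.52
eef_pos: [0.6293, -0.0914, 0.0175]
tcp_rot: [-1.294, 1.072, -1.072]
wrist_force: [0.8, -9.2, -1.3]
opening: 0.0485
```

Request:
send_rows --rows '[0.002,-0.01,0.0,0.0,0.004,-0.02,0.0,0.0,0.004,-0.02,0.03,0.0,0.004,-0.02,0.07,0.0,-0.005,-0.01,0.11,0.0,-0.015,0.0,0.15,0.0,-0.025,0.01,0.19,0.0,-0.033,0.013,0.23,0.0]' --gripper 0.0

```text
time: 7.18
eef_pos: [0.5953, -0.0779, 0.2477]
tcp_rot: [-1.294, 1.073, -1.071]
wrist_force: [-0.1, -0.5, 0.2]
opening: 0.0011
```

Request:
send_rows --rows '[0.0,0.0,0.0,0.0,0.0,0.0,0.0,0.0,0.0,0.0,0.0,0.0]'

```text
time: 7.43
eef_pos: [0.5951, -0.0782, 0.2476]
tcp_rot: [-1.294, 1.073, -1.071]
wrist_force: [-0.1, 0.1, 0.5]
opening: 0.0003
```

```bash
python3 - <<'E'
from h import *
d=grab("wrist","w7.png");s=r.state();R=cv2.Rodrigues(np.array(s["tcp_rot"]))[0];H=np.load("H.npy");print(s["time"],s["eef_pos"],np.arctan2(R[1,2],R[0,2]),inh(H,s["eef_pos"][:2]),s["wrist_force"])
a=d["color"][20:280,170:440]
cv2.imwrite("pics/w7c.png",cv2.resize(a,None,fx=2.3,fy=2.3,interpolation=cv2.INTER_CUBIC))
E
```

```text
7.4833 [ 0.59463188 -0.07815758  0.24647891] 0.18509492938443353 [[-0.00165859 -0.02101287]] [-0.07132919 -0.06531225 -0.08059589]
```

View pics/w7c.png

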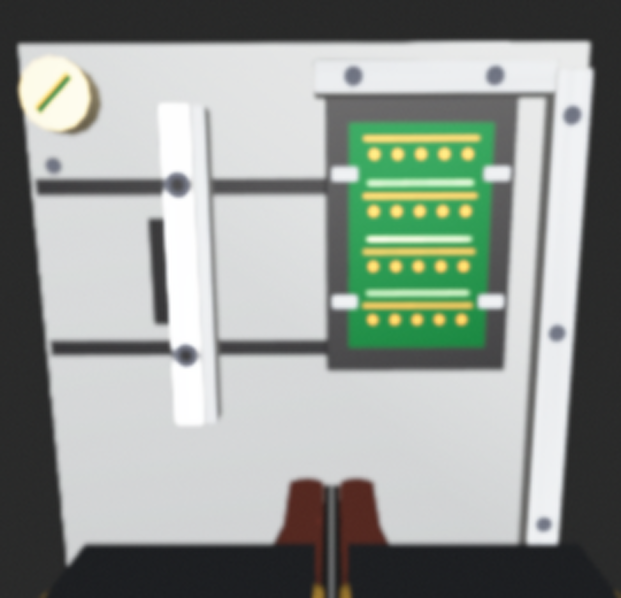

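```bash
python3 - <<'E'
from h import *
d=r.get_image("wrist");H=np.load("H.npy")
g=lambda u,v:(u/2.3+170-.3,v/2.3+20-.3)
print("pad",inh(H,unproj(d,[g(149,220),g(156,323)],.035)))
print("jaw",inh(H,unproj(d,[g(158,103),g(175,425),g(207,108),g(218,418)],.035)))
print("mb",inh(H,unproj(d,[g(55,93)],.032)))
C,e=solve(d,[(-.045,-.065,.024,*g(328,369)),(.045,-.065,.024,*g(504,369))],[.184,.63,-.02]);print(C[0]-H[0],inh(H,C[1:]),e)
print("move",toworld(H,[-.13,.02])-r.state()["eef_pos"][:2])
E
```

```text
pad [[-0.08890821  0.04494674]
 [-0.08828414 -0.00327183]]
jaw [[-0.08190666  0.09610819]
 [-0.08158647 -0.05424131]
 [-0.05987664  0.09401674]
 [-0.05999092 -0.05058546]]
mb [[-0.1290471   0.10069377]]
0.001437842616214352 [[0.03887384 0.03726368]] [[-0.60628998  0.00117999]
 [ 0.60461616  0.03375232]]
move [[-0.13353987  0.01678311]]
```

Request:
send_rows --rows '[-0.035,0.005,-0.02,0.0,-0.07,0.01,-0.05,0.0,-0.1,0.014,-0.08,0.0,-0.129,0.018,-0.11,0.0,-0.129,0.018,-0.145,0.0,-0.129,0.018,-0.175,0.0,-0.129,0.018,-0.185,0.0,-0.129,0.018,-0.185,0.0]'

```text
time: 8.2
eef_pos: [0.4631, -0.0599, 0.0579]
tcp_rot: [-1.299, 1.082, -1.065]
wrist_force: [-0.4, 0.0, 0.1]
opening: 0.0007
```

```bash
python3 - <<'E'
from h import *
d=grab("wrist","w8.png");s=r.state();R=cv2.Rodrigues(np.array(s["tcp_rot"]))[0];H=np.load("H.npy");print(s["time"],s["eef_pos"],np.arctan2(R[1,2],R[0,2]),inh(H,s["eef_pos"][:2]),s["wrist_force"],s["opening"])
E
```

```text
8.25 [ 0.46470286 -0.06010511  0.05957979] 0.18493333524531586 [[-0.12608158  0.02053664]] [ 0.76530915 -0.85456245  0.92851346] 0.0005771195460514694
```

View pics/w8.png

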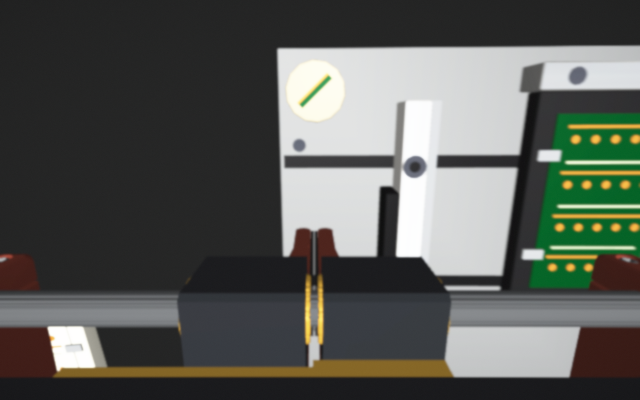

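Request:
send_rows --rows '[0.0,0.0,-0.02,0.0,0.0,0.0,-0.035,0.0,0.0,0.0,-0.038,0.0,0.004,0.0005,-0.038,0.0,0.008,0.0015,-0.038,0.0,0.013,0.0025,-0.038,0.0,0.018,0.0035,-0.038,0.0]'

```text
time: 8.83
eef_pos: [0.4844, -0.0566, 0.0228]
tcp_rot: [-1.296, 1.077, -1.068]
wrist_force: [0.3, -0.4, -0.1]
opening: 0.0004
```

Request:
send_rows --rows '[0.004,0.0005,0.0,0.0,0.008,0.0015,0.0,0.0,0.012,0.002,0.0,0.0,0.016,0.003,0.0,0.0,0.02,0.0035,0.0,0.0,0.024,0.0045,0.0,0.0,0.028,0.005,0.0,0.0,0.032,0.006,0.0,0.0]'

```text
time: 9.5
eef_pos: [0.5164, -0.0506, 0.0226]
tcp_rot: [-1.297, 1.078, -1.068]
wrist_force: [-3.7, -2.2, 1.4]
opening: 0.0008
```

```bash
python3 - <<'E'
from h import *
d=grab("wrist","w9.png");s=r.state();R=cv2.Rodrigues(np.array(s["tcp_rot"]))[0];H=np.load("H.npy");print(s["time"],s["eef_pos"],np.arctan2(R[1,2],R[0,2]),inh(H,s["eef_pos"][:2]),s["wrist_force"],s["opening"])
E
```

```text
9.55 [ 0.51747582 -0.05047627  0.02270881] 0.18495909464739393 [[-0.07243776  0.02033469]] [-1.28806761  1.29319467 -0.15374567] 0.0004298391126594371
```

View pics/w9.png

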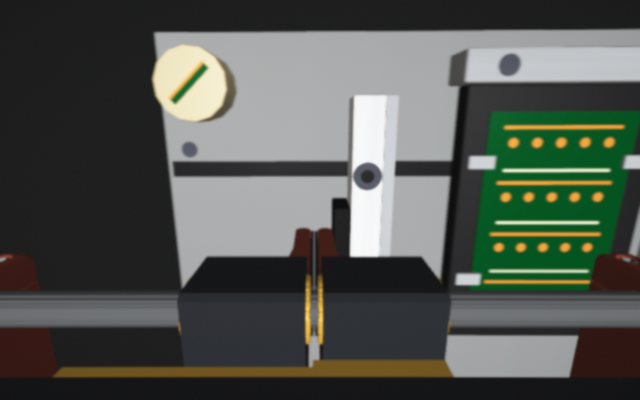

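Request:
send_rows --rows '[0.004,0.0005,0.0,0.0,0.008,0.0015,0.0,0.0,0.012,0.002,0.0,0.0,0.016,0.003,0.0,0.0,0.02,0.0035,0.0,0.0,0.024,0.0045,0.0,0.0,0.027,0.005,0.0,0.0,0.03,0.0055,0.0,0.0]'

```text
time: 10.22
eef_pos: [0.5476, -0.0448, 0.0225]
tcp_rot: [-1.296, 1.077, -1.068]
wrist_force: [-3.8, 0.8, -0.9]
opening: 0.0003
```

Request:
send_rows --rows '[0.002,0.0005,0.0,0.0,0.004,0.0005,0.0,0.0,0.006,0.001,0.0,0.0,0.007,0.0015,0.0,0.0,0.008,0.0015,0.0,0.0]'

```text
time: 10.63
eef_pos: [0.5553, -0.0434, 0.0225]
tcp_rot: [-1.297, 1.078, -1.068]
wrist_force: [-6.3, -0.3, 1.6]
opening: 0.0006
```

Request:
send_rows --rows '[0.001,0.0,0.0,0.0,0.002,0.0005,0.0,0.0,0.003,0.0005,0.0,0.0,0.003,0.0005,0.0,0.0]'

```text
time: 10.97
eef_pos: [0.5582, -0.0428, 0.0226]
tcp_rot: [-1.297, 1.078, -1.068]
wrist_force: [-4.5, 0.9, 0.5]
opening: 0.0004
```

```bash
python3 - <<'E'
from h import *
d=grab("wrist","w10.png");s=r.state();R=cv2.Rodrigues(np.array(s["tcp_rot"]))[0];H=np.load("H.npy");print(s["time"],s["eef_pos"],np.arctan2(R[1,2],R[0,2]),inh(H,s["eef_pos"][:2]),s["wrist_force"],s["opening"])
E
```

```text
11.0167 [ 0.55823839 -0.04279254  0.02254445] 0.18497807515561526 [[-0.03095741  0.02042083]] [-3.65133986 -0.62544962  0.32125213] 0.0005923263017237031
```

View pics/w10.png

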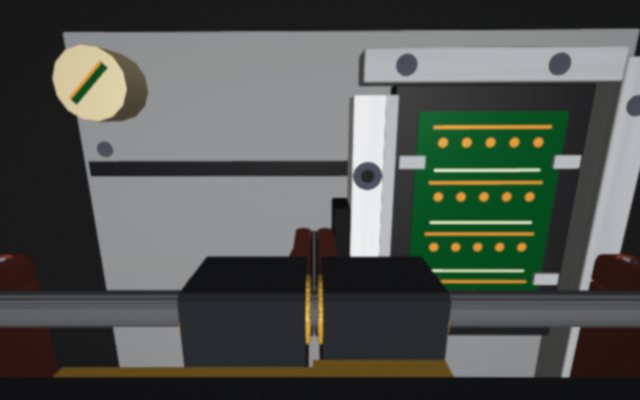

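Jaw touches the carrier; a rail gap is still visible. Continue in small steps until the force rises.

Request:
send_rows --rows '[0.001,0.0,0.0,0.0,0.002,0.0005,0.0,0.0,0.003,0.0005,0.0,0.0,0.003,0.0005,0.0,0.0]'

```text
time: 11.35
eef_pos: [0.5614, -0.0422, 0.0225]
tcp_rot: [-1.297, 1.078, -1.068]
wrist_force: [-3.5, 0.5, 0.1]
opening: 0.0008
```

Request:
send_rows --rows '[0.001,0.0,0.0,0.0,0.002,0.0005,0.0,0.0,0.003,0.0005,0.0,0.0,0.003,0.0005,0.0,0.0]'

```text
time: 11.68
eef_pos: [0.5624, -0.0419, 0.0225]
tcp_rot: [-1.3, 1.08, -1.065]
wrist_force: [-9.9, -1.3, 7.3]
opening: 0.0003
```

Request:
send_rows --rows '[0.001,0.0,0.0,0.0,0.002,0.0005,0.0,0.0,0.002,0.0005,0.0,0.0]'

```text
time: 11.93
eef_pos: [0.5624, -0.0419, 0.0225]
tcp_rot: [-1.303, 1.083, -1.063]
wrist_force: [-10.7, -3.4, 7.6]
opening: 0.0001
```

```bash
python3 - <<'E'
from h import *
d=grab("wrist","w11.png");s=r.state();R=cv2.Rodrigues(np.array(s["tcp_rot"]))[0];H=np.load("H.npy");print(s["time"],s["eef_pos"],np.arctan2(R[1,2],R[0,2]),inh(H,s["eef_pos"][:2]),s["wrist_force"],s["opening"])
E
```

```text
11.9833 [ 0.56237777 -0.04192186  0.02254788] 0.18547568947478366 [[-0.02672858  0.02051845]] [-11.39345158  -3.62524412   5.95567833] 0.0005386252642665177
```

View pics/w11.png

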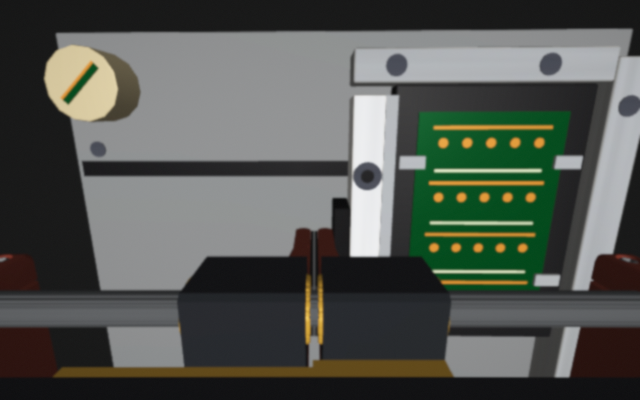

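Request:
send_rows --rows '[-0.008,-0.0015,0.0,0.0,-0.015,-0.003,0.0,0.0,-0.015,-0.003,0.03,0.0,-0.015,-0.003,0.065,0.0,0.0,-0.01,0.1,0.0,0.02,-0.02,0.13,0.0,0.045,-0.03,0.16,0.0,0.065,-0.035,0.18,0.0]'

```text
time: 12.65
eef_pos: [0.6307, -0.0782, 0.207]
tcp_rot: [-1.298, 1.077, -1.068]
wrist_force: [0.6, -0.4, 0.4]
opening: 0.0006
```

Request:
send_rows --rows '[0.0,0.0,0.0,0.0,0.0,0.0,0.0,0.0]'

```text
time: 12.82
eef_pos: [0.6327, -0.0787, 0.2087]
tcp_rot: [-1.295, 1.073, -1.072]
wrist_force: [0.4, 0.0, 0.0]
opening: 0.0003
```

```bash
python3 - <<'E'
from h import *
d=grab("wrist","w12.png");s=r.state();R=cv2.Rodrigues(np.array(s["tcp_rot"]))[0];H=np.load("H.npy");print(s["time"],s["eef_pos"],np.arctan2(R[1,2],R[0,2]),inh(H,s["eef_pos"][:2]),s["wrist_force"])
a=d["color"][10:270,210:480]
cv2.imwrite("pics/w12c.png",cv2.resize(a,None,fx=2.3,fy=2.3,interpolation=cv2.INTER_CUBIC))
E
```

```text
12.8667 [ 0.63037113 -0.07817634  0.20670887] 0.18478021388967203 [[ 0.03347239 -0.02757862]] [-0.20306809  0.08928347 -0.75273835]
```

View pics/w12c.png

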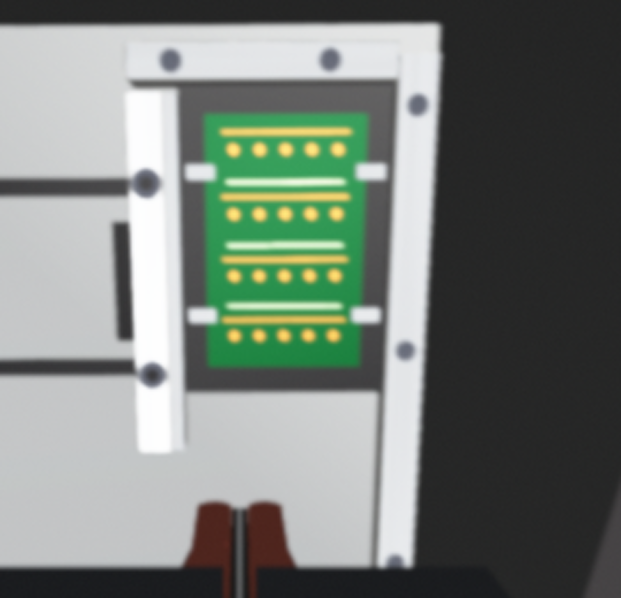

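```bash
python3 - <<'E'
from h import *
d=r.get_image("wrist");H0=np.load("H.npy")
g=lambda u,v:(u/2.3+210-.3,v/2.3+10-.3)
pts=[(.12,.125,.012,*g(440,24)),(-.01,.1,.032,*g(130,80)),(.1,.1,.032,*g(399,79)),(-.01,.114,.032,*g(128,43)),(.116,.11,.032,*g(441,52)),(.1,.11,.032,*g(401,52))]
H,e=solve(d,pts,H0);print(H,H0,e.round(1).tolist())
C,e=solve(d,[(-.045,-.065,.024,*g(186,390)),(.045,-.065,.024,*g(380,390))],[.184,.645,-.015])
for h in(H,H0): print(C[0]-h[0],inh(h,C[1:]),e.round(2).tolist()); 
print("pad/jaw back",inh(H,unproj(d,[g(113,222),g(119,340),g(125,92),g(139,452)],.035)))
print(inh(H,unproj(d,[g(178,92),g(185,445)],.035)))
E
```

```text
[ 0.1881807   0.58821399 -0.05638871] [ 0.18423702  0.59241291 -0.05719648] [[1.1, -0.1], [-1.6, 0.4], [0.8, 0.2], [-1.4, -0.2], [0.7, -0.1], [0.5, 0.0]]
-0.0021814068263174835 [[0.0547107  0.03734055]] [[-1.19, 0.02], [1.19, 0.05]]
0.0017622705124560045 [[0.05058314 0.03911934]] [[-1.19, 0.02], [1.19, 0.05]]
pad/jaw back [[-0.01720774  0.0454393 ]
 [-0.01676117 -0.00352313]
 [-0.01022069  0.09536283]
 [-0.00990092 -0.05354482]]
[[ 0.01093686  0.09527174]
 [ 0.01072069 -0.05033635]]
```

Request:
send_rows --rows '[0.01,-0.015,-0.03,0.0,0.02,-0.0275,-0.065,0.0,0.0275,-0.0275,-0.1,0.0,0.0275,-0.0275,-0.135,0.0,0.0275,-0.0275,-0.165,0.0,0.0275,-0.0275,-0.183,0.0,0.0275,-0.0275,-0.189,0.0,0.0275,-0.0275,-0.189,0.0]'

```text
time: 13.58
eef_pos: [0.6527, -0.1044, 0.0137]
tcp_rot: [-1.303, 1.085, -1.062]
wrist_force: [0.5, 0.1, -0.1]
opening: 0.0004
```

Request:
send_rows --rows '[-0.0005,0.004,0.0,0.0,-0.0015,0.008,0.0,0.0,-0.002,0.011,0.0,0.0,-0.0025,0.014,0.0,0.0,-0.0025,0.014,0.0,0.0]'

```text
time: 14.0
eef_pos: [0.65, -0.0895, 0.014]
tcp_rot: [-1.303, 1.084, -1.061]
wrist_force: [-0.4, -0.7, -0.3]
opening: 0.001
```

```bash
python3 - <<'E'
from h import *
d=grab("wrist","w13.png");s=r.state();H=np.load("H.npy");print(s["time"],s["eef_pos"],inh(H,s["eef_pos"][:2]),s["wrist_force"], "earlier",inh(H,[.6293,-.0914]))
E
```

```text
14.05 [ 0.65019969 -0.08985564  0.01400287] [[ 0.05082577 -0.04269278]] [-0.25341803  0.5011792   0.09556022] earlier [[ 0.02999686 -0.04038226]]
```

View pics/w13.png

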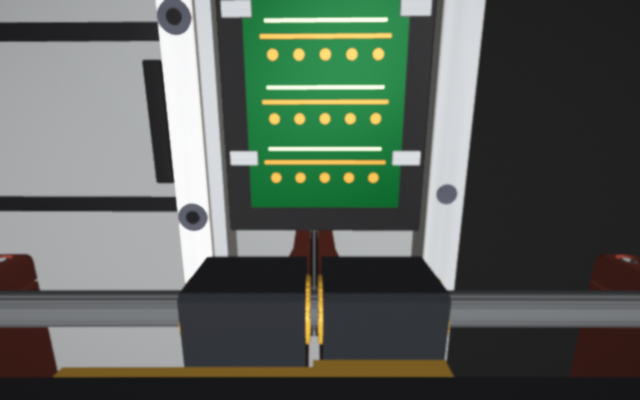

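Not in contact yet; z is a bit low, so I'll rise 3 mm and creep on.

Request:
send_rows --rows '[0.0,0.0,0.003,0.0,0.0,0.001,0.0035,0.0,-0.0005,0.002,0.0035,0.0,-0.0005,0.003,0.0035,0.0,-0.0005,0.003,0.0035,0.0]'

```text
time: 14.47
eef_pos: [0.65, -0.0876, 0.0179]
tcp_rot: [-1.304, 1.083, -1.063]
wrist_force: [-0.9, -3.9, 3.6]
opening: 0.0006
```

Request:
send_rows --rows '[0.0,0.001,0.0,0.0,0.0,0.002,0.0,0.0,0.0,0.002,0.0,0.0]'

```text
time: 14.72
eef_pos: [0.65, -0.0875, 0.018]
tcp_rot: [-1.306, 1.081, -1.064]
wrist_force: [-1.5, -11.6, 1.0]
opening: 0.0005
```

```bash
python3 - <<'E'
from h import *
s=r.state();H=np.load("H.npy");print(s["time"],s["eef_pos"],inh(H,s["eef_pos"][:2]),s["wrist_force"])
E
```

```text
14.7167 [ 0.6500164  -0.08748915  0.01798585] [[ 0.05107911 -0.04033277]] [ -1.46102789 -11.55160897   0.97505353]
```

Request:
send_rows --rows '[0.001,-0.008,0.0,0.0,0.003,-0.016,0.0,0.0,0.004,-0.02,0.03,0.0,0.004,-0.02,0.07,0.0,0.004,-0.01,0.11,0.0,0.004,0.0,0.15,0.0,0.004,0.0,0.19,0.0,0.004,0.0,0.19,0.0]'

```text
time: 15.38
eef_pos: [0.6587, -0.0879, 0.2171]
tcp_rot: [-1.298, 1.07, -1.072]
wrist_force: [1.2, 0.1, 0.7]
opening: 0.0003
```

```bash
python3 - <<'E'
from h import *
d=grab("wrist","w14.png");s=r.state();print(s["time"],s["eef_pos"])
a=d["color"][10:270,190:460]
A=cv2.resize(a,None,fx=2.2,fy=2.2,interpolation=cv2.INTER_CUBIC)
cv2.imwrite("pics/w14c.png",A)
grab("scene","scene1.png")
E
```

```text
15.4333 [ 0.65717232 -0.08788853  0.21340722]
```

View pics/w14c.png

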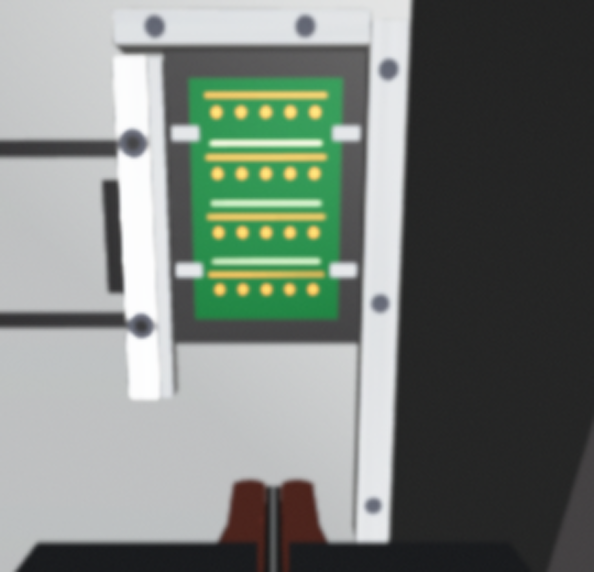

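View pics/scene1.png

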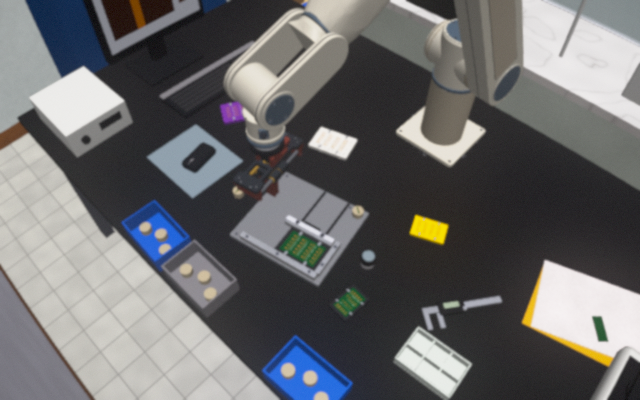

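```bash
python3 -c "
from bench import r
print(r.sign_off())"
```

```text
the job is handed in; nothing more can be done
None
```

The carrier is against the end stop and trapped between the jaw and the fixed rail. I handed the job in at about 15.4 s on the robot's clock. The sign-off reports no verdict.

**What I did:**
- I pushed the carrier's near edge with the two half-open fingertips until it squared up and met the stop.
- I then pushed the jaw by its thumb pad with closed fingers until the carrier met the rail, at about 11 N.
- Last, I pushed the carrier towards the stop again as a check. The fingers stopped within 0.1 mm of where the first push ended, now at about 11 N, so it is hard against the stop.

**Last checks:**
- **Carrier position:** the picture taken after the jaw push puts it at about x 54.7 mm, y 37.3 mm in the holder frame, turned by about 0.002 rad.
- **Jaw:** its face measures about x 11 mm, which fits closed on the carrier. No gap shows at the rail or the jaw.
- **Other objects:** the final scene picture shows nothing else visibly moved.

**What disagreed:** using my first fit of the holder's place, the same picture gives x 50.6 mm and y 39.1 mm, both outside the tolerance. The fingers also stopped about 5 mm further along x than that fit predicted when the jaw closed. The later fit had errors of up to 1.6 pixels. I trusted the hard stops felt in both directions over that first fit.

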